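Turn the tool box tray the right way round and latch it

ROBOT

A 6-joint arm with a two-finger parallel gripper is mounted at the origin on the work surface. World frame = base frame: x ahead of the robot, y to its left, z up, the work surface at z = 0. Lengths are in m, angles in rad, forces in N, time in s.
With the tool pointing down it reaches from about 0.35 to 0.775 m from the base axis. Payload 5.5 kg.
Tool frame: the origin (TCP) lies at the very end of the fingers, on their centre line; the grasp point (between the pads) lies 19 mm behind it; x points along the fingers, y is the direction in which the jaws open and shut, and the axes are right-handed (so a half turn about x gives the same grasp; the last joint's range is limited). The gripper opens to 85 mm and grips with 20 to 120 N. Pads are 22 mm wide; open, the fingers measure 114 mm over their backs; the gripper's body (76 mm by 85 mm) begins 54 mm behind the grasp point. The pads swing forward as they close: fully open they stand 13 mm farther back than shut.
Start: joints at [-0.14, 0.313, 0.046, 1.304, 0, 1.431], TCP at [0.575, -0, 0.231] pointing down, gripper open.
Joint ranges: [-2.76, 2.76], [-0.86, 1.69], [-1.03, 1.26], [-2.2, 2.34], [-1.47, 1.5], [-3.14, 3.14]. Speed limits (rad/s): [2.57, 2.57, 3.14, 3.14, 3.14, 3.14].

INTERFACE

Orientations are given as a unit quaternion [x, y, z, w].
In Python, from workcell import env gives the robot as it stands.
- The arm moves only by the tool arm_command, never from a script. Its arguments are lists of equal length, an entry for each row: "dp": the shift along the tool's x, y, z each as a share of 0.15 m, from -1 to 1, a list of three; "yaw": the turn about the tool's x as a share of 90 degrees, from -1 to 1; "gripper": the gripper's target within -1 to 1 (fully open at 1, half-way at 0, shut at -1). A call has 1 to 8 rows; each row is the pose to reach, as a shift and turn from the pose commanded when the call began, along the tool's axes at that moment; what a row does not reach only later rows make up. A row lasts 1/8 s, in which the tool goes at most 62.5 mm and 10.7 degrees, less where a joint would pass 70% of its speed; a pose out of reach is approached as far as the arm can. A call with a number of a shift or a turn outside -1 to 1 is refused whole. A call with a gripper value outside its range is refused whole. The fingers move at their own pace and stop on an object; "squeeze" is the grip in N (left out, the last holds). Time passes only in rows, so rows that repeat a pose let the fingers close. It gives the time, the measured TCP pose, the force and the opening at its end, in the units of the state.
- env.read_state(): the state, without advancing time (a new reading comes with each control period).
- env.grab_frame(name): name is "scene" or "side" or "wrist"; returns a dict with "img" (420x560x3 uint8, red, green, blue), "fx", "fy", "cx", "cy" (pixels), "R" (3x3) and "t" (3): a world point X has camera coordinates R X + t; the wrist camera has in their place "tool_from_camera" (4x4, takes a point from camera to tool coordinates, whose origin is the TCP and whose axes are the tool frame's). Camera axes: x right, y down, z forward; pixel columns grow to the right and rows downward; lengths in m; the calibration is good to about 2 mm. A picture is of the moment at which its call begins: read the wrist's pose just before it. There is no depth.
- env.finish_job(): hands the job in, once; it reports no verdict.
The state is a dict: "t": time; "q": joint angles; "joint_vel": joint speeds; "effort": joint torques, N m; "tcp_pos": TCP position; "tcp_rot": TCP orientation; "force": force on the tool from outside, world axes, zero at the start; "moment": the same for the moment, N m; "opening": finger opening in m.
Only numpy, scipy, OpenCV 4.12 (cv2) and the standard library are available. Lean on these libraries where they do the work, as an engineer would, in place of code of your own. Each camera call takes 0.05 s, during which the arm holds its last target. There are 200 camera calls.

TASK

The lift-out tray in the pine tool box is in the wrong way round, so its raised end board keeps the toggle latch from closing. Lift the tray clear, give it a half turn and lower it gently until it is fully home again with its low end at the latch, then swing the latch over until it lies flat. Keep both boxwood blocks in the tray and leave the other things on the table where they are.

Things in the scene. Friction and masses are not known exactly. Their poses are not given: they have to be found in the camera images.
- box: Varnished pine tool box, no lid, fixed, 196 x 132 mm outside, 60 mm high; origin at the centre of its underside, x along its length towards the end with the latch, z up. The well for the tray is 172 x 108 mm, its floor 10 mm above the table; the top 12 mm of the walls is bevelled inside, widening the mouth to 184 x 120 mm at the rim.
- tray_mid (a point): Wooden lift-out tray, 168 x 104 mm (2 mm play each side in the well), about 0.4 kg. This point is on its vertical centre line, 50 mm above its underside: 60 mm above the table when fully home. x runs along its length to its LOW end, z up; x starts opposite to the box's x. Side walls and low end are 42 mm high, the end board at -x is 78 mm high.
- tray_handle (a point): Handle of the tray: a carrying board 12 mm thick (across the tray's y) stands along its middle, 42 mm high over the whole length but raised to 100 mm above the tray's underside over the middle 70 mm of the length; pinch that raised part from above. This point is on the centre line, 12 mm below the board's top edge. Axes as the tray.
- tray_low_end (a point): Top edge of the tray's low end, mid-width: 84 mm along x from the tray's centre, 42 mm above its underside. Axes as the tray.
- latch_hinge (a point): Hinge of the toggle latch, on the outside of the box's end, 104 mm from the box's centre along its x and 64 mm above the table. Axes as the box; the hinge line runs along y.
- latch_tip (a point): Free end of the latch, a flat steel arm 24 mm wide, 6 mm thick and 58 mm from hinge to this point, its end a roll 10 mm thick that reaches 60 mm from the hinge.
- latch (a joint): Angle of the latch arm in rad: 0 stands upright, negative leans outward away from the box, 1.57 lies flat over the box end and the low end of the tray (closed stop). The hinge is stiff (about 1 N at the tip) and the arm stays where it is left. It starts leaning outward.
- block_a_mid (a point): Turned boxwood drum, 32 mm across and 34 mm high, standing loose in a pocket of the tray; the point is its centre.
- block_b_mid (a point): A second drum like it in the pocket diagonally opposite.
- bell: Chrome push button bell, 84 mm across, 55 mm high, loose bystander; origin at the centre of its underside.
- paperweight: Clear glass paperweight, 76 mm across, 63 mm high, loose bystander; origin at the centre of its underside.
- screwdriver: Screwdriver lying loose on the table, a bystander.
- square: Try square, dark wood stock 100 mm long with a steel blade 150 mm long, lying loose, a bystander; origin at the stock.

How it is judged:
On the way, in this order (a step that is already met when the one before it is completed fails the run):
1. the tray is lifted clear of the box, its underside above the rim (z of tray_mid in the frame of box above 0.115 m), for 0.1 s.
2. the tray is turned half round and fully home, its low end at the latch (x of tray_low_end in the frame of box above 0.075 m and y of tray_low_end in the frame of box between -0.006 and 0.006 m and z of tray_mid in the frame of box below 0.064 m and angle between tray_mid's own z axis and vertical below 0.04 rad), for 0.2 s.
3. the latch is swung over flat (value of joint latch above 1.45 rad), for 0.2 s.
At the end, for the whole second after the job is handed in: The tray is fully home in the box (within 4 mm of the floor, level within 0.04 rad, its low end within 6 mm of the middle) with its low end at the latch, at rest; the latch lies flat over it (above 1.45 rad); both boxwood blocks are in the tray (all of step 2 and value of joint latch above 1.45 rad and linear speed of tray below 0.02 m/s and x of block_a_mid in the frame of tray_mid between -0.08 and 0.08 m and y of block_a_mid in the frame of tray_mid between -0.05 and 0.05 m and z of block_a_mid in the frame of tray_mid between -0.05 and -0 m and x of block_b_mid in the frame of tray_mid between -0.08 and 0.08 m and y of block_b_mid in the frame of tray_mid between -0.05 and 0.05 m and z of block_b_mid in the frame of tray_mid between -0.05 and -0 m); the robot touches nothing.
It fails at once if the bell, paperweight, screwdriver or try square is moved more than 30 mm (distance of any of bell, paperweight, screwdriver, square from where it was at the start of the episode above 0.03 m).
It fails at once if the tray is dropped: falling at over 0.4 m/s with no finger on it (linear speed of tray above 0.4 m/s and contact force between the fingers and tray below 0.5 N).
It fails at once if the tray is rammed into the box (over 80 N between them) (contact force between tray and box above 80 N).
It also fails if it takes over 61 s, if anything falls off the work surface, if the arm or the gripper's body presses on something with over 40 N, if the wrist force passes 120 N, or if a joint passes its speed limit or range.

## Working session

There is one attempt and no reset: what is moved stays moved. The work goes in short steps, Python scripts to look and compute and a tool call to move; the robot and the scene stay as the last step left them, time stands still between calls to the robot, and variables do not carry over. Pictures are saved under pics/ and viewed, about 8 in all and at most 12, crops included, and the job is handed in when it is done.

Besides the shell and the picture viewer there is one more tool, called after "Call:" by a JSON object that holds its "method" and its "body". arm_command: Moves the arm, as the interface text tells. Shift numbers are shares of 0.15 m and turn numbers shares of 90 degrees, none past 1 either way. Its arguments: {"type":"object","properties":{"dp":{"type":"array"},"yaw":{"type":"array"},"gripper":{"type":"array"},"squeeze":{"type":"number"}},"required":["dp","yaw","gripper"]}

```bash
mkdir -p pics; cat > h.py <<'E'
import numpy as np, cv2
from scipy.spatial.transform import Rotation as Ro
from workcell import env
def grab(n,f=None):
    s=env.read_state(); d=env.grab_frame(n)
    if n=="wrist":
        T=np.eye(4);T[:3,:3]=Ro.from_quat(s["tcp_rot"]).as_matrix();T[:3,3]=s["tcp_pos"]
        M=np.linalg.inv(T@np.array(d["tool_from_camera"]));d["R"],d["t"]=M[:3,:3],M[:3,3]
    d["R"]=np.array(d["R"]);d["t"]=np.array(d["t"])
    if f: cv2.imwrite("pics/"+f,cv2.cvtColor(d["img"],cv2.COLOR_RGB2BGR)); np.savez("pics/"+f+".npz",**{k:d[k] for k in("R","t","fx","fy","cx","cy","img")})
    return d
def load(f): return dict(np.load("pics/"+f+".npz"))
def ray(d,u,v,z):
    c=-d["R"].T@d["t"]; r=d["R"].T@np.array([(u-d["cx"])/d["fx"],(v-d["cy"])/d["fy"],1]); return c+r*(z-c[2])/r[2]
def proj(d,X):
    p=d["R"]@np.array(X)+d["t"]; return np.array([d["fx"]*p[0]/p[2]+d["cx"],d["fy"]*p[1]/p[2]+d["cy"]])
E
python3 - <<'E'
from h import *
s=env.read_state();print(s["tcp_pos"],s["tcp_rot"],s["opening"],s["t"])
a=[grab(n,n+"1.png") for n in("scene","side","wrist")]
for d in a: print(-d["R"].T@d["t"])
im=np.vstack([np.hstack([a[0]["img"],a[1]["img"]])]);cv2.imwrite("pics/m1.png",cv2.cvtColor(im,cv2.COLOR_RGB2BGR))
E
```

```text
[5.74475925e-01 7.34493968e-05 2.30395055e-01] [ 0.49960392  0.5005324  -0.5003933   0.4994695 ] 0.08508362599832285 0.0
[ 1.13053714 -0.26377128  1.04094657]
[ 0.02319205 -0.77588908  1.08711762]
[0.57447875 0.06807907 0.37308881]
```

View pics/scene1.png

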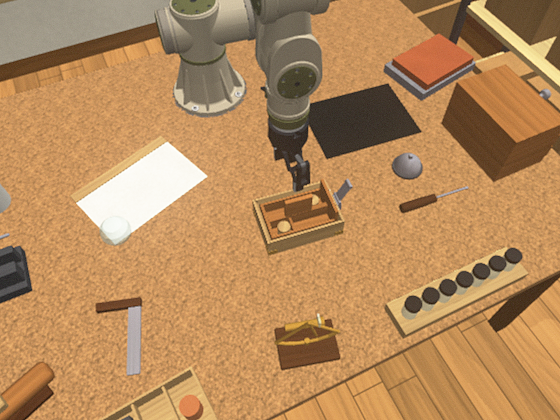

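View pics/wrist1.png

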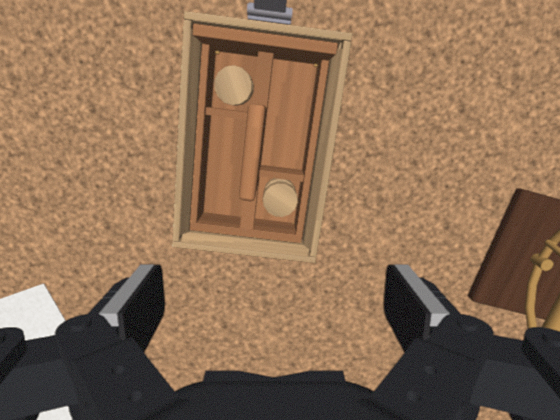

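View pics/side1.png

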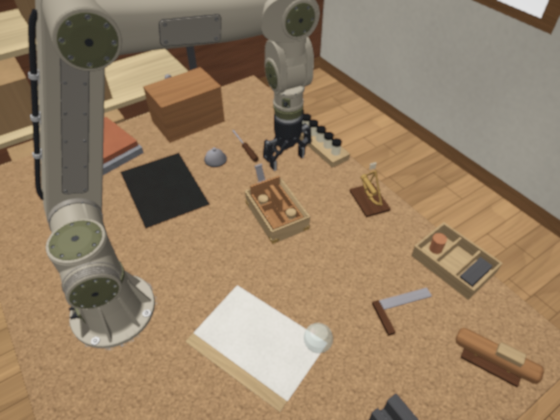

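The wrist view shows the box, with rim corners near (187,12), (350,37), (313,257) and (174,244). The latch is at the top, around (270,12), and the handle's top board runs from (256,105) to (249,199). The bell is beyond the latch, and the other bystanders are well away.

```bash
python3 - <<'E'
from h import *
d=load("wrist1.png")
c=np.array([ray(d,u,v,.06) for u,v in [(187,12),(350,37),(313,257),(174,244)]]);print(c.round(4))
print([np.linalg.norm(c[i]-c[(i+1)%4]).round(4) for i in range(4)],c.mean(0))
ax=(c[0]+c[1]-c[2]-c[3]);print("yaw",np.degrees(np.arctan2(ax[1],ax[0])))
img=cv2.cvtColor(d["img"],cv2.COLOR_RGB2BGR)
h=np.array([ray(d,u,v,.11) for u,v in [(248,105),(265,105),(257,200),(240,200)]]);print(h.round(4),h.mean(0))
print(ray(d,*(250,12),.1),ray(d,292,14,.1))
print(Ro.from_quat(env.read_state()["tcp_rot"]).as_matrix().round(3))
s=load("scene1.png")
print("bell",ray(s,407,160,.03),"scr",ray(s,404,208,.01),ray(s,467,188,.01))
for z in(.06,.08,.1,.12): print("latch tip scene",z,ray(s,348,184,z),ray(load("side1.png"),259,167,z))
x=cv2.resize(img[0:270,160:370],None,fx=2.2,fy=2.2,interpolation=2);cv2.imwrite("pics/c1.png",x)
E
```

```text
[[ 0.5072  0.1379  0.06  ]
 [ 0.6337  0.1201  0.06  ]
 [ 0.6099 -0.0653  0.06  ]
 [ 0.4834 -0.0526  0.06  ]]
[np.float64(0.1277), np.float64(0.1869), np.float64(0.1271), np.float64(0.192)] [0.55852786 0.03504376 0.06      ]
yaw 82.77479125902997
[[0.5563 0.0688 0.11  ]
 [0.568  0.0688 0.11  ]
 [0.5617 0.0013 0.11  ]
 [0.5491 0.0013 0.11  ]] [0.55878703 0.03503137 0.11      ]
[0.5581319  0.12897967 0.1       ] [0.5863515  0.12773615 0.1       ]
[[-0.001  1.     0.   ]
 [ 0.     0.    -1.   ]
 [-1.    -0.001 -0.   ]]
bell [0.52433373 0.38173558 0.03      ] scr [0.64338073 0.2989739  0.01      ] [0.6616922  0.48505802 0.01      ]
latch tip scene 0.06 [0.54373952 0.1836467  0.06      ] [0.60177824 0.20543664 0.06      ]
latch tip scene 0.08 [0.55570343 0.17452453 0.08      ] [0.59051203 0.1863283  0.08      ]
latch tip scene 0.1 [0.56766733 0.16540236 0.1       ] [0.57924582 0.16721996 0.1       ]
latch tip scene 0.12 [0.57963124 0.15628019 0.12      ] [0.56797961 0.14811162 0.12      ]
```

View pics/c1.png

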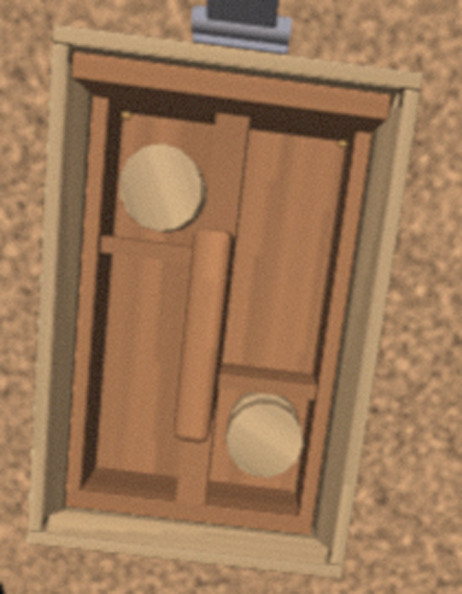

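Box centre is about (0.559, 0.035), with the latch end at a yaw of about 83°. The sizes agree to a few mm. I'll move above it and look again from close by.

Call:
{"method": "arm_command", "body": {"dp": [[0,-0.05,-0.12],[0,-0.105,-0.233],[0,-0.105,-0.233],[0,-0.105,-0.233]], "yaw": [0.04,0.075,0.075,0.075], "gripper": [1,1,1,1]}}

```text
t: 0.65
tcp_pos: [0.5595, 0.0346, 0.2312]
tcp_rot: [-0.528, -0.47, 0.528, -0.47]
force: [-0.1, 0.3, 1.0]
opening: 0.0854
```

```bash
python3 - <<'E'
from h import *
s=env.read_state();print(s["tcp_pos"],s["q"],s["t"]);print(Ro.from_quat(s["tcp_rot"]).as_matrix().round(3))
d=grab("wrist","wrist2.png")
E
```

```text
[0.55953018 0.03459914 0.23123976] [-8.12668905e-02  2.84880431e-01  7.00937184e-03  1.29267468e+00
 -3.12493238e-04  1.60636255e+00] 0.65
[[ 0.     0.993 -0.117]
 [-0.    -0.117 -0.993]
 [-1.     0.     0.   ]]
```

View pics/wrist2.png

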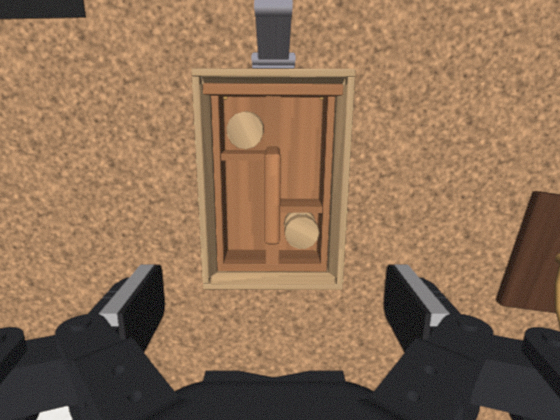

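Close view: the box is aligned with the image, with rim corners (194,71), (354,71), (341,289) and (204,289). The handle top spans u 265–280 and v 148–243, and the latch tip is at (273,3). Positive yaw raises q6, so the half turn has to be negative.

```bash
python3 - <<'E'
from h import *
d=load("wrist2.png")
s=env.read_state();R=Ro.from_quat(s["tcp_rot"]).as_matrix();p=np.array(s["tcp_pos"])
c=np.array([ray(d,u,v,.06) for u,v in [(194,71),(354,71),(341,289),(204,289)]])
print([np.linalg.norm(c[i]-c[(i+1)%4]).round(4) for i in range(4)],c.mean(0))
ax=(c[0]+c[1]-c[2]-c[3]);print("yaw",np.degrees(np.arctan2(ax[1],ax[0])), "tool",np.degrees(np.arctan2(-R[1,2],-R[0,2])))
h=np.array([ray(d,u,v,.11) for u,v in [(265,148),(280,148),(280,243),(265,243)]])
print([np.linalg.norm(h[i]-h[(i+1)%4]).round(4) for i in range(4)],h.mean(0))
print("tool coords box c",R.T@(c.mean(0)-p),"handle",R.T@(h.mean(0)-p))
for z in (.1,.11,.115): print("tip",R.T@(ray(d,273,3,z)-p))
E
```

```text
[np.float64(0.1284), np.float64(0.1933), np.float64(0.1291), np.float64(0.1933)] [0.55848184 0.03307008 0.06      ]
yaw 82.8583759189547 tool 83.26964365223847
[np.float64(0.0107), np.float64(0.0721), np.float64(0.0115), np.float64(0.0721)] [0.55858429 0.03781748 0.11      ]
tool coords box c [ 0.17120866 -0.00095333  0.00143841] handle [ 0.12120737 -0.00139967 -0.00327535]
tip [ 0.13117349 -0.00097137 -0.13459223]
tip [ 0.12117412 -0.0009547  -0.13216606]
tip [ 0.11617443 -0.00094636 -0.13095297]
```

Call:
{"method": "arm_command", "body": {"dp": [[0.25,-0.007,0],[0.5,-0.007,0],[0.7,-0.007,0],[0.85,-0.007,0],[0.95,-0.007,0],[1,-0.007,0],[1,-0.007,0],[1,-0.007,0]], "yaw": [0.005,0.005,0.005,0.005,0.005,0.005,0.005,0.005], "gripper": [1,1,1,1,1,1,1,1]}}

```text
t: 1.7
tcp_pos: [0.559, 0.035, 0.0822]
tcp_rot: [0.531, 0.467, -0.53, 0.468]
force: [-0.7, -0.1, -0.6]
opening: 0.0855
```

Call:
{"method": "arm_command", "body": {"dp": [[0.03,0,0],[0.03,0,0],[0.03,0,0],[0.03,0,0],[0.03,0,0],[0.03,0,0],[0.03,0,0],[0.03,0,0]], "yaw": [0,0,0,0,0,0,0,0], "gripper": [-1,-1,-1,-1,-1,-1,-1,-1], "squeeze": 60}}

```text
t: 2.7
tcp_pos: [0.5583, 0.0351, 0.0771]
tcp_rot: [0.531, 0.468, -0.53, 0.468]
force: [-1.2, -0.1, 4.0]
opening: 0.0107
```

Call:
{"method": "arm_command", "body": {"dp": [[0,0,0],[-0.05,0,0],[-0.12,0,0],[-0.25,0,0],[-0.42,0,0],[-0.6,0,0],[-0.75,0,0],[-0.82,0,0]], "yaw": [0,0,0,0,0,0,0,0], "gripper": [-1,-1,-1,-1,-1,-1,-1,-1], "squeeze": 90}}

```text
t: 3.7
tcp_pos: [0.5586, 0.035, 0.2012]
tcp_rot: [0.531, 0.467, -0.53, 0.468]
force: [-0.2, 0.4, -5.1]
opening: 0.0109
```

```bash
python3 - <<'E'
from h import *
s=env.read_state();print(s["tcp_pos"],s["q"],s["t"],s["force"],s["moment"])
d=grab("wrist","wrist3.png");e=grab("side","side3.png")
im=e["img"][120:270,200:370]
im=cv2.resize(im,None,fx=2.8,fy=2.8,interpolation=2)
cv2.imwrite("pics/m3.png",cv2.cvtColor(cv2.resize(np.hstack([d["img"],im]),None,fx=.77,fy=.77),cv2.COLOR_RGB2BGR))
E
```

```text
[0.5586311  0.03500281 0.20124758] [-8.08101267e-02  2.92392017e-01 -5.65153438e-02  1.22031397e+00
 -5.82484735e-05  1.61569064e+00] 3.7 [-0.22310673  0.40886321 -5.11158934] [ 0.02100515 -0.0660878  -0.04633826]
```

View pics/m3.png

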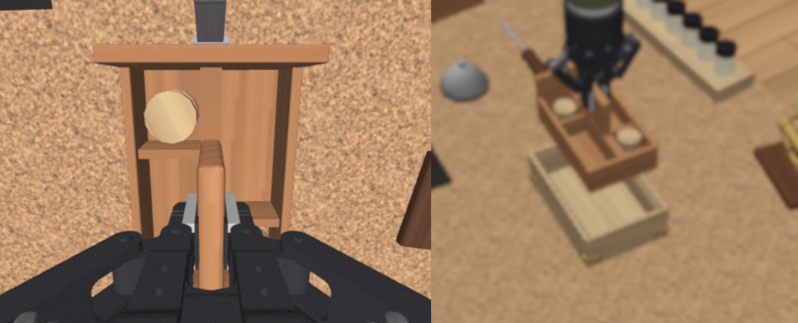

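The tray is clear and level, with both drums in it. Now the half turn, in three parts.

Call:
{"method": "arm_command", "body": {"dp": [[0,0,0],[0,0,0],[0,0,0],[0,0,0],[0,0,0],[0,0,0],[0,0,0],[0,0,0]], "yaw": [-0.03,-0.1,-0.2,-0.3,-0.4,-0.5,-0.6,-0.7], "gripper": [-1,-1,-1,-1,-1,-1,-1,-1]}}

```text
t: 4.8
tcp_pos: [0.5574, 0.0351, 0.1982]
tcp_rot: [0.206, 0.677, -0.206, 0.675]
force: [1.2, -0.2, -5.0]
opening: 0.0106
```

Call:
{"method": "arm_command", "body": {"dp": [[0,0,0],[0,0,0],[0,0,0],[0,0,0],[0,0,0],[0,0,0],[0,0,0],[0,0,0]], "yaw": [-0.1,-0.2,-0.3,-0.4,-0.5,-0.6,-0.7,-0.8], "gripper": [-1,-1,-1,-1,-1,-1,-1,-1]}}

```text
t: 5.8
tcp_pos: [0.5574, 0.0351, 0.1982]
tcp_rot: [-0.23, 0.669, 0.231, 0.668]
force: [0.5, 0.2, -5.1]
opening: 0.0107
```

Call:
{"method": "arm_command", "body": {"dp": [[0,0,0],[0,0,0],[0,0,0],[0,0,0],[0,0,0],[0,0,0],[0,0,0],[0,0,0]], "yaw": [-0.1,-0.2,-0.3,-0.4,-0.46,-0.5,-0.5,-0.5], "gripper": [-1,-1,-1,-1,-1,-1,-1,-1]}}

```text
t: 6.8
tcp_pos: [0.5578, 0.0351, 0.199]
tcp_rot: [-0.467, 0.531, 0.468, 0.53]
force: [-0.5, 0.4, -4.3]
opening: 0.0106
```

```bash
python3 - <<'E'
from h import *
s=env.read_state();print(s["tcp_pos"],s["q"],s["t"],s["force"],s["moment"])
R=Ro.from_quat(s["tcp_rot"]).as_matrix();print(R.round(3),"yaw z",np.degrees(np.arctan2(R[1,2],R[0,2])))
d=grab("wrist","wrist4.png")
E
```

```text
[0.55780929 0.03509548 0.19903852] [-8.08030016e-02  2.94170147e-01 -5.95495799e-02  1.21841056e+00
  1.53458672e-05 -1.52486260e+00] 6.8 [-0.4862586   0.37921993 -4.33412135] [ 0.03926902  0.07140416 -0.01102994]
[[-0.001 -0.992  0.126]
 [ 0.     0.126  0.992]
 [-1.     0.001 -0.   ]] yaw z 82.73852146694034
```

View pics/wrist4.png

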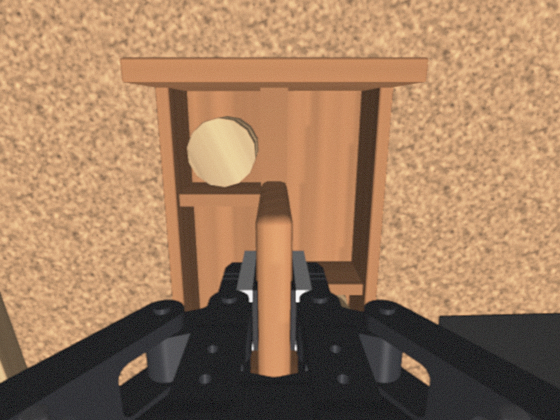

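Half turned, and the tray looks square in the grip. The end board's top outer edge runs (122,58)–(428,58). I'll work out the tray's offset in the tool and cross-check the box centre in the scene and side views.

```bash
python3 - <<'E'
from h import *
s=env.read_state();R=Ro.from_quat(s["tcp_rot"]).as_matrix();p=np.array(s["tcp_pos"])
d=load("wrist4.png")
# end board top outer edge, height TCP+0.011
for u in(122,428): print("endboard tool",(R.T@(ray(d,u,58,p[2]+.011)-p)).round(4))
for u,v in((158,88),(391,88)): print("side wall tops tool",(R.T@(ray(d,u,v,p[2]-.025)-p)).round(4))
for u in(257,292): print("handle tool",(R.T@(ray(d,u,215,p[2]+.033)-p)).round(4))
# where box rim predicted in scene/side images
C=np.array([.5585,.0335,.06]);a=np.radians(82.9);X=np.array([np.cos(a),np.sin(a),0]);Y=np.array([-X[1],X[0],0])
out=[]
for n in("scene","side"):
    e=load(n+"1.png");im=e["img"].copy();k=4
    pts=np.array([proj(e,C+i*.098*X+j*.066*Y) for i,j in((1,1),(1,-1),(-1,-1),(-1,1))])
    o=pts.mean(0).astype(int)-[50,50]
    cr=cv2.resize(im[o[1]:o[1]+100,o[0]:o[0]+100],None,fx=k,fy=k,interpolation=2)
    cv2.polylines(cr,[((pts-o+.5)*k).astype(np.int32)],True,(255,0,0),1);out.append(cr)
    print(n,"px/mm along X,Y",(proj(e,C+.01*X)-proj(e,C))/10,(proj(e,C+.01*Y)-proj(e,C))/10)
cv2.imwrite("pics/m4.png",cv2.cvtColor(np.hstack(out),cv2.COLOR_RGB2BGR))
E
```

```text
endboard tool [-0.011  -0.05   -0.0818]
endboard tool [-0.0109  0.0519 -0.0817]
side wall tops tool [ 0.025  -0.0495 -0.0739]
side wall tops tool [ 0.0251  0.0513 -0.0738]
handle tool [-0.033  -0.0047 -0.0338]
handle tool [-0.033   0.0062 -0.0338]
scene px/mm along X,Y [ 0.38446567 -0.10754142] [-0.13222285 -0.32146243]
side px/mm along X,Y [-0.14342892 -0.20473685] [-0.2845799   0.10656157]
```

View pics/m4.png

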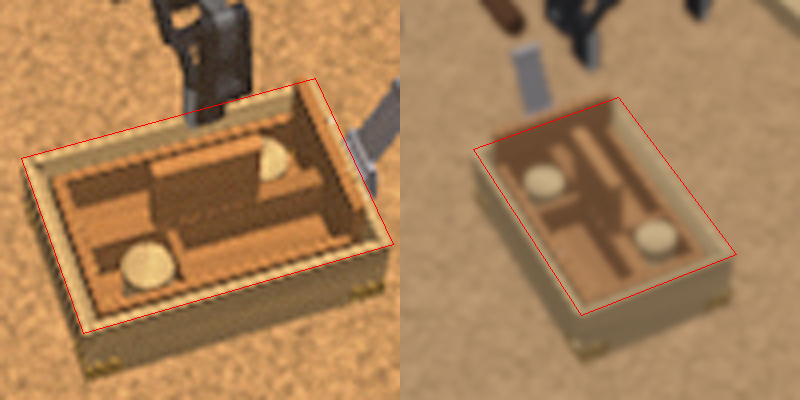

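The predicted rim fits both fixed views. The tray centre sits about 2 mm along tool z, so I shift about 3.8 mm along −z and lower to just above the rim.

Call:
{"method": "arm_command", "body": {"dp": [[0.05,0,-0.025],[0.13,0,-0.025],[0.23,0,-0.025],[0.32,0,-0.025],[0.39,0,-0.025],[0.42,0,-0.025],[0.42,0,-0.025],[0.42,0,-0.025]], "yaw": [0,0,0,0,0,0,0,0], "gripper": [-1,-1,-1,-1,-1,-1,-1,-1]}}

```text
t: 7.85
tcp_pos: [0.5583, 0.0313, 0.1374]
tcp_rot: [-0.468, 0.53, 0.467, 0.531]
force: [-0.4, 0.4, -4.5]
opening: 0.0106
```

```bash
python3 - <<'E'
from h import *
s=env.read_state();print(s["tcp_pos"],s["force"],s["moment"])
o=[]
for n,r in(("scene",(150,260,240,365)),("side",(150,250,230,330))):
    e=grab(n,n+"5.png");c=e["img"][r[0]:r[1],r[2]:r[3]];o.append(cv2.resize(c,(400,400),interpolation=2))
cv2.imwrite("pics/m5.png",cv2.cvtColor(np.hstack(o),cv2.COLOR_RGB2BGR))
E
```

```text
[0.55826256 0.03130998 0.13736424] [-0.37404154  0.433975   -4.45606095] [-0.01109549 -0.04951033  0.02919141]
```

View pics/m5.png

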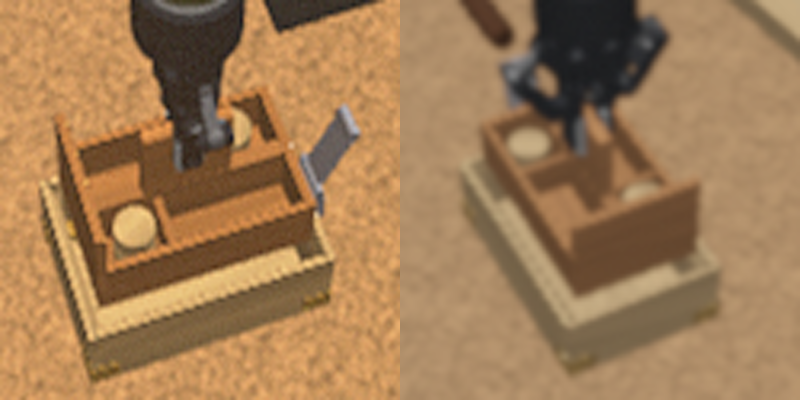

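The low end faces the latch and the tray sits over the mouth. I'll lower it gently into the bevel and watch the force.

Call:
{"method": "arm_command", "body": {"dp": [[0.03,0,0],[0.06,0,0],[0.09,0,0],[0.12,0,0],[0.15,0,0],[0.18,0,0],[0.2,0,0],[0.2,0,0]], "yaw": [0,0,0,0,0,0,0,0], "gripper": [-1,-1,-1,-1,-1,-1,-1,-1]}}

```text
t: 8.95
tcp_pos: [0.5576, 0.0314, 0.1065]
tcp_rot: [-0.468, 0.531, 0.468, 0.53]
force: [0.1, -0.9, -5.5]
opening: 0.0111
```

Call:
{"method": "arm_command", "body": {"dp": [[0.03,0,0],[0.06,0,0],[0.09,0,0],[0.12,0,0],[0.14,0,0],[0.16,0,0],[0.17,0,0],[0.17,0,0]], "yaw": [0,0,0,0,0,0,0,0], "gripper": [-1,-1,-1,-1,-1,-1,-1,-1]}}

```text
t: 9.95
tcp_pos: [0.5577, 0.0313, 0.0812]
tcp_rot: [-0.468, 0.53, 0.468, 0.53]
force: [-0.6, 0.0, -5.1]
opening: 0.0107
```

Call:
{"method": "arm_command", "body": {"dp": [[0.008,0,0],[0.015,0,0],[0.022,0,0],[0.03,0,0],[0.03,0,0]], "yaw": [0,0,0,0,0], "gripper": [-1,-1,-1,-1,-1]}}

```text
t: 10.58
tcp_pos: [0.5578, 0.0313, 0.0771]
tcp_rot: [-0.468, 0.53, 0.468, 0.53]
force: [-1.5, 0.1, -2.0]
opening: 0.0107
```

Call:
{"method": "arm_command", "body": {"dp": [[0.007,0,0],[0.007,0,0],[0.007,0,0],[0.007,0,0],[0.007,0,0],[0.007,0,0],[0.007,0,0],[0.007,0,0]], "yaw": [0,0,0,0,0,0,0,0], "gripper": [-1,-1,-1,-0.6,0,1,1,1]}}

```text
t: 11.58
tcp_pos: [0.5578, 0.0313, 0.0757]
tcp_rot: [-0.468, 0.53, 0.468, 0.53]
force: [-0.5, -0.7, -0.0]
opening: 0.0856
```

Call:
{"method": "arm_command", "body": {"dp": [[0,0,0],[-0.1,0,0],[-0.3,0,0],[-0.6,0,0],[-0.9,0,0],[-1,0,0],[-1,0,0],[-1,0,0]], "yaw": [0,0,0,0,0,0,0,0], "gripper": [1,1,1,1,1,1,1,1]}}

```text
t: 12.58
tcp_pos: [0.5569, 0.0314, 0.2244]
tcp_rot: [-0.467, 0.531, 0.468, 0.53]
force: [-0.3, -0.1, -0.2]
opening: 0.0852
```

```bash
python3 - <<'E'
from h import *
s=env.read_state();print(s["tcp_pos"],s["force"],s["opening"],s["t"])
o=[grab("wrist","wrist6.png")["img"][:300]]
sm=[]
for n,r in(("scene",(150,260,240,365)),("side",(150,250,230,330))):
    e=grab(n,n+"6.png");c=e["img"][r[0]:r[1],r[2]:r[3]];sm.append(cv2.resize(c,(280,280),interpolation=2))
cv2.imwrite("pics/m6.png",cv2.cvtColor(np.vstack([o[0],np.hstack(sm)]),cv2.COLOR_RGB2BGR))
E
```

```text
[0.55694374 0.03138712 0.22437376] [-0.34503763 -0.0857852  -0.17114509] 0.08519677538314986 12.575
```

View pics/m6.png

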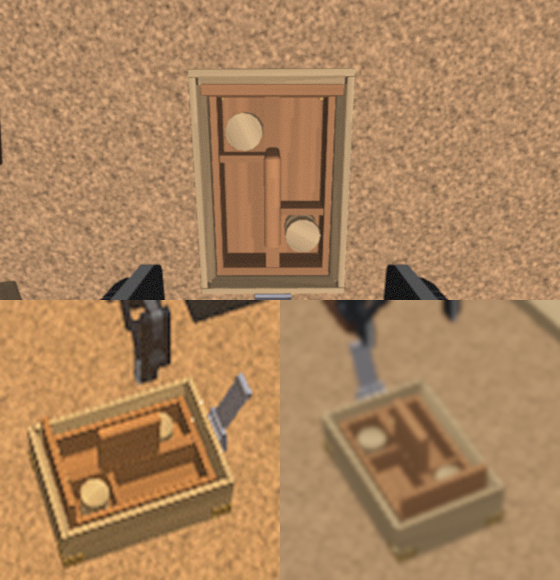

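The tray is down, low end at the latch, with both drums in. The latch leans outward, its tip about 131 mm from the box centre and 115 mm high. I'll shut the fingers, go outside the latch, then sweep it over.

Call:
{"method": "arm_command", "body": {"dp": [[0,0,0.15],[0,0,0.4],[0,0,0.7],[0,0,0.9],[0,0,1],[0,0,1],[0,0,1]], "yaw": [0,0,0,0,0,0,0], "gripper": [-1,-1,-1,-1,-1,-1,-1], "squeeze": 40}}

```text
t: 13.6
tcp_pos: [0.5765, 0.1792, 0.2255]
tcp_rot: [-0.467, 0.531, 0.467, 0.53]
force: [0.6, -0.3, -0.7]
opening: -0.0001
```

Call:
{"method": "arm_command", "body": {"dp": [[0,0,0.15],[0,0,0.23],[0.2,0,0.23],[0.45,0,0.23],[0.7,0,0.23],[0.83,0,0.23],[0.86,0,0.23],[0.86,0,0.23]], "yaw": [0,0,0,0,0,0,0,0], "gripper": [-1,-1,-1,-1,-1,-1,-1,-1]}}

```text
t: 14.6
tcp_pos: [0.5812, 0.2147, 0.0972]
tcp_rot: [-0.468, 0.53, 0.468, 0.53]
force: [0.7, -0.2, 0.0]
opening: -0.0001
```

```bash
python3 - <<'E'
from h import *
s=env.read_state();R=Ro.from_quat(s["tcp_rot"]).as_matrix();p=np.array(s["tcp_pos"])
a=np.radians(82.86);M=np.array([[np.cos(a),np.sin(a)],[-np.sin(a),np.cos(a)]])
print(p,"box XY",M@(p[:2]-[.5577,.0333]),s["force"],s["opening"],s["t"])
o=[]
for n,r in(("scene",(110,260,240,390)),("side",(110,260,200,350))):
    e=grab(n,n+"7.png");c=e["img"][r[0]:r[1],r[2]:r[3]];o.append(cv2.resize(c,(400,400),interpolation=2))
cv2.imwrite("pics/m7.png",cv2.cvtColor(np.hstack(o),cv2.COLOR_RGB2BGR))
E
```

```text
[0.58123724 0.21472119 0.09718618] box XY [ 0.18293989 -0.00080511] [ 0.65866965 -0.19489985  0.0194025 ] -0.00011605209103291893 14.6
```

View pics/m7.png

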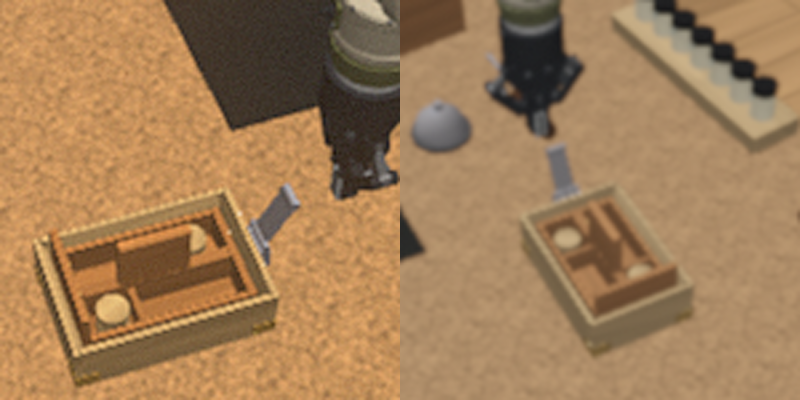

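Call:
{"method": "arm_command", "body": {"dp": [[0,0,-0.12],[0,0,-0.24],[0,0,-0.32],[0,0,-0.4],[0,0,-0.48],[0,0,-0.56],[0,0,-0.65],[0,0,-0.65]], "yaw": [0,0,0,0,0,0,0,0], "gripper": [-1,-1,-1,-1,-1,-1,-1,-1]}}

```text
t: 15.7
tcp_pos: [0.5684, 0.1162, 0.0966]
tcp_rot: [-0.467, 0.531, 0.467, 0.53]
force: [-0.1, 0.2, 0.5]
opening: -0.0003
```

Call:
{"method": "arm_command", "body": {"dp": [[0.03,0,-0.03],[0.07,0,-0.06],[0.1,0,-0.075],[0.13,0,-0.085],[0.15,0,-0.09],[0.165,0,-0.09],[0.175,0,-0.09],[0.175,0,-0.09]], "yaw": [0,0,0,0,0,0,0,0], "gripper": [-1,-1,-1,-1,-1,-1,-1,-1]}}

```text
t: 16.7
tcp_pos: [0.5667, 0.1045, 0.0703]
tcp_rot: [-0.467, 0.53, 0.468, 0.53]
force: [0.7, 0.1, 0.4]
opening: -0.0
```

Call:
{"method": "arm_command", "body": {"dp": [[0.01,0,0],[0.02,0,0],[0.03,0,0],[0.03,0,0]], "yaw": [0,0,0,0], "gripper": [-1,-1,-1,-1]}}

```text
t: 17.2
tcp_pos: [0.5669, 0.1042, 0.0669]
tcp_rot: [-0.468, 0.53, 0.468, 0.53]
force: [-1.9, -0.6, 8.1]
opening: -0.0003
```

There is an 8 N stop at z = 0.067, which is the top of a flat arm (64 + 3 mm). I'll retract and check.

Call:
{"method": "arm_command", "body": {"dp": [[-0.1,0,0],[-0.3,0,0],[-0.6,0,0],[-0.9,0,0],[-1,0,-0.1],[-1,0,-0.3],[-1,0,-0.4],[-1,0,-0.4]], "yaw": [0,0,0,0,0,0,0,0], "gripper": [-1,-1,-1,-1,-1,-1,-1,-1]}}

```text
t: 18.2
tcp_pos: [0.559, 0.0437, 0.2154]
tcp_rot: [-0.467, 0.531, 0.467, 0.531]
force: [0.1, 0.4, 0.0]
opening: 0.0
```

```bash
python3 - <<'E'
from h import *
print(env.read_state()["tcp_pos"],env.read_state()["t"])
C=np.array([.5577,.0333,0]);a=np.radians(82.86);X=np.array([np.cos(a),np.sin(a),0]);Y=np.array([-X[1],X[0],0])
o=[]
for n,r in(("scene",(150,260,240,365)),("side",(150,250,230,330))):
    e=grab(n,n+"8.png");c=e["img"][r[0]:r[1],r[2]:r[3]].copy();k=400/np.array([c.shape[1],c.shape[0]]);c=cv2.resize(c,(400,400),interpolation=2)
    for q in [C+.044*X+j*.012*Y+[0,0,.067] for j in(-1,1)]+[C-.084*X+j*.052*Y+[0,0,.088] for j in(-1,1)]: # expected closed tip / home end-board top
        cv2.circle(c,tuple(((proj(e,q)-[r[2],r[0]]+.5)*k).astype(int)),3,(255,0,0),1)
    o.append(c)
cv2.imwrite("pics/m8.png",cv2.cvtColor(np.hstack(o),cv2.COLOR_RGB2BGR))
for n in("scene","side"):
    d=cv2.absdiff(load(n+"1.png")["img"],load(n+"8.png")["img"]).max(2)>45
    k=cv2.morphologyEx(d.astype(np.uint8),cv2.MORPH_OPEN,np.ones((3,3)));_,_,st,_=cv2.connectedComponentsWithStats(k);print(n,st[1:][st[1:,4]>15].tolist())
E
```

```text
[0.5589731  0.04372545 0.2153504 ] 18.2
scene [[276, 0, 9, 6, 46], [309, 0, 41, 111, 2004], [255, 33, 55, 159, 3019], [294, 35, 10, 4, 30], [280, 37, 13, 7, 48], [310, 63, 9, 8, 34], [295, 82, 5, 4, 19], [287, 114, 11, 4, 37], [300, 127, 20, 40, 436], [337, 180, 15, 20, 170], [313, 189, 23, 20, 227], [328, 206, 7, 12, 40], [270, 231, 4, 6, 22]]
side [[13, 0, 25, 77, 1351], [265, 0, 10, 7, 44], [297, 0, 22, 17, 116], [49, 5, 32, 33, 405], [271, 5, 21, 31, 297], [250, 35, 26, 49, 600], [294, 35, 19, 39, 566], [51, 41, 7, 10, 50], [93, 63, 14, 9, 98], [252, 75, 24, 78, 964], [283, 75, 29, 32, 393], [26, 78, 12, 38, 346], [19, 83, 9, 35, 207], [271, 85, 16, 8, 86], [94, 102, 10, 10, 80], [290, 103, 7, 6, 38], [282, 111, 30, 47, 676], [95, 114, 9, 45, 325], [20, 119, 8, 5, 33], [32, 122, 7, 32, 173], [23, 125, 9, 33, 246], [276, 146, 4, 5, 18], [265, 157, 5, 5, 22], [26, 159, 12, 45, 298], [34, 159, 9, 40, 209], [270, 164, 7, 6, 34], [256, 166, 8, 14, 84], [97, 173, 6, 49, 222], [251, 179, 25, 14, 160], [41, 205, 6, 19, 67], [285, 218, 6, 5, 24], [273, 221, 8, 6, 42], [67, 298, 5, 6, 26]]
```

View pics/m8.png

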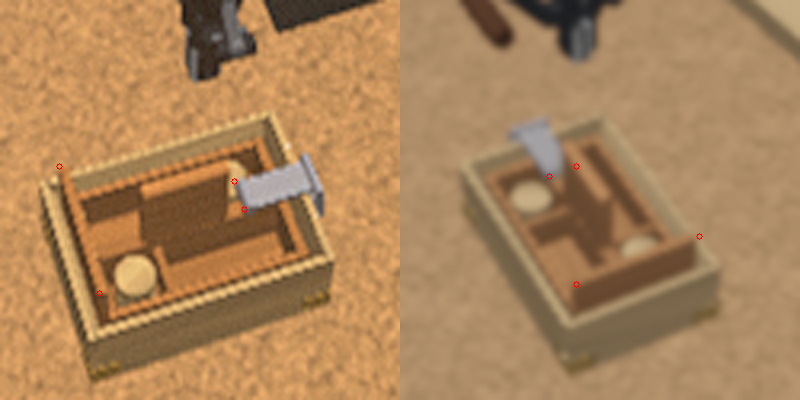

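The latch lies over the low end and the tray's end board is where a home tray should be. That was the 12th picture, so I'll check the latch angle numerically by colour mask in three views.

```bash
python3 - <<'E'
from h import *
C=np.array([.5577,.0333,0]);a=np.radians(82.86);X=np.array([np.cos(a),np.sin(a),0]);Y=np.array([-X[1],X[0],0])
grab("wrist","wrist8.png")
for n in("scene8.png","side8.png","wrist8.png"):
    e=load(n);im=e["img"].astype(int)
    q=np.array([proj(e,C+i*X+j*Y+[0,0,z]) for i in(.03,.12) for j in(-.03,.03) for z in(.05,.08)])
    lo=np.maximum(q.min(0).astype(int)-5,0);hi=q.max(0).astype(int)+5
    m=np.zeros(im.shape[:2],np.uint8);s=np.s_[lo[1]:hi[1],lo[0]:hi[0]]
    m[s]=((im[...,2]>=im[...,0]-4)&(im.sum(2)>250))[s]
    _,l,st,ce=cv2.connectedComponentsWithStats(m)
    if len(st)<2: print(n,"none",lo,hi);continue
    i=1+st[1:,4].argmax();ys,xs=np.where(l==i);P=np.c_[xs,ys]
    print(n,"area",st[i,4],"bbox",st[i,:4],"centroid",ce[i].round(1),"rect",cv2.boxPoints(cv2.minAreaRect(P.astype(np.float32))).round(0).tolist())
    ex=np.array([proj(e,C+i*X+j*.012*Y+[0,0,.067]) for i,j in((.044,-1),(.044,1),(.104,1),(.104,-1))])
    print(" expected flat corners",ex.round(0).tolist())
    for th in(1.57,1.4,1.2): print("  th",th,"tip at",proj(e,C+(.104-.06*np.sin(th))*X+[0,0,.064+.06*np.cos(th)]).round(1))
E
```

```text
scene8.png area 18 bbox [314 200   7   8] centroid [316.7 203.1] rect [[314.0, 200.0], [316.0, 199.0], [320.0, 206.0], [317.0, 207.0]]
 expected flat corners [[316.0, 207.0], [313.0, 199.0], [335.0, 193.0], [339.0, 201.0]]
  th 1.57 tip at [314.3 203.8]
  th 1.4 tip at [314.8 201.4]
  th 1.2 tip at [316.3 198.4]
side8.png area 61 bbox [259 181  10  12] centroid [264.7 186.2] rect [[259.0, 183.0], [264.0, 179.0], [271.0, 189.0], [267.0, 193.0]]
 expected flat corners [[274.0, 191.0], [267.0, 194.0], [259.0, 182.0], [266.0, 180.0]]
  th 1.57 tip at [270.4 193. ]
  th 1.4 tip at [270.2 190.6]
  th 1.2 tip at [269.7 187.4]
wrist8.png area 1652 bbox [254 230  40  73] centroid [273.6 264.8] rect [[254.0, 230.0], [293.0, 230.0], [293.0, 302.0], [254.0, 302.0]]
 expected flat corners [[259.0, 229.0], [288.0, 229.0], [287.0, 294.0], [260.0, 294.0]]
  th 1.57 tip at [273.4 227.7]
  th 1.4 tip at [273.4 232.7]
  th 1.2 tip at [273.4 241.4]
```

The wrist view gives the flat tip at row 230 (228–229 expected flat). With the 8 N stop at 66.9 mm, the latch is closed. The before/after scene difference shows nothing at the bystanders. Handing in.

```bash
python3 -c "
from h import *
print(env.finish_job(),env.read_state()['t'])"
```

```text
the job is handed in; nothing more can be done
the job is handed in; nothing more can be done
```

I lifted the tray clear by its handle, turned it half round and lowered it home with its low end at the latch. I then swung the latch over with the shut fingers until it stopped, retracted, and handed the job in at about 18.4 s.

**What the last checks showed:**
- **Tray:** the fingers let go at about the same height they had gripped at, 76 mm against 77 mm. The raised end board appeared within about 1–2 mm of its home position in the scene view. The side view was a few pixels off, probably calibration.
- **Latch:** pressing met an 8 N stop at 66.9 mm, where the top of a flat latch should be (67 mm). In the wrist view the tip was about 1–2 pixels from its flat position.
- **Blocks and bystanders:** both drums were visible in the tray. The before/after scene pictures showed no change at the bell, paperweight, screwdriver or square.

**Checks that were weak or disagreed:** the latch tip looked a few pixels sideways of where I expected it in the side view. The colour masks there and in the scene view caught only parts of the latch, so I relied on the wrist view and the press height. The job reports no verdict.

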